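# Close the round test kiln

### The arm

A 6-joint arm with a two-finger parallel gripper is mounted at the origin on the work surface. World frame = base frame: x ahead of the robot, y to its left, z up, the work surface at z = 0. Lengths are in mm, angles in rad, forces in N, time in s.
With the tool pointing down it reaches from about 275 to 725 mm from the base axis. Payload 5.6 kg.
Tool frame: the origin (TCP) lies where the fingers leave the gripper's body, on its centre line; the fingertips stand 73 mm ahead of it and the grasp point (between the pads) lies 54 mm ahead of it; z points along the fingers, y is the direction in which the jaws open and shut (so a half turn about z gives the same grasp; the last joint's range is limited). The gripper opens to 85 mm and grips with 20 to 120 N. Pads are 22 mm wide; open, the fingers measure 114 mm over their backs; the gripper's body (76 mm by 85 mm) begins 54 mm behind the grasp point. The pads swing forward as they close: fully open they stand 13 mm farther back than shut.
Start: joints at [-0.888, 0.255, 0.108, 0, -1.424, -0.285], TCP at [213.084, -507.039, 303.883] pointing down, gripper open.
Joint ranges: [-2.95, 2.95], [-1.21, 1.97], [-1.09, 1.5], [-2.87, 1.71], [-2.94, -0.07], [-3.05, 3.05]. Speed limits (rad/s): [2.57, 2.57, 3.14, 3.14, 3.14, 3.14].

### API

Orientations are given as a 3x3 rotation matrix whose columns are the frame's x, y, z axes.
In Python, from rig import manip gives the robot as it stands.
- The arm moves only by the shell command python3 -m crank 'ROWS' [FORCE]. ROWS is JSON, a list that holds one entry, the list of rows, each a list of 7 numbers: the shift along the tool's x, y, z in units of 40 mm (1.0 is 40 mm), then the turn, a rotation vector about the tool's x, y, z in rad, then the gripper command: -1 is fully open, 1 is shut, values between are in proportion. A call has exactly 8 rows; each row shifts and turns the pose as measured when the row begins, along the tool's axes as they then stand; what a row does not reach is not made up. A row lasts 1/12 s, in which the tool goes at most 41.7 mm and 7.16 degrees, less where a joint would pass 70% of its speed; a pose out of reach is approached as far as the arm can. A call is refused whole if a number of a shift passes 1 or a number of a turn 0.125, either way. A call with a gripper value outside its range is refused whole. The fingers move at their own pace and stop on an object; FORCE is the grip in N (left out, the last holds). Time passes only in rows, so rows that do not move let the fingers close, or fill a call up. It gives the time, the measured TCP pose, the force and the opening at its end, in the units of the state.
- manip.observe(): the state, without advancing time (a new reading comes with each control period).
- manip.read_camera(name): name is "scene" or "top"; returns a dict with "frame" (480x640x3 uint8, red, green, blue), "fovy" (degrees; the focal length in pixels is half the picture's height over the tangent of half this angle, whatever the lens; pixels are square), "cx", "cy" (the principal point, pixels), "rvec" (rotation vector, rad) and "tvec" (3), from world to camera coordinates, as OpenCV has them. Camera axes: x right, y down, z forward; pixel columns grow to the right and rows downward; lengths in mm; the calibration is good to about 2 mm. A picture is of the moment at which its call begins. There is no depth.
- manip.sign_off(): hands the job in, once; it reports no verdict.
The state is a dict: "time_s": time; "joint_pos": joint angles; "qvel": joint speeds; "effort": joint torques, N m; "ee_pos": TCP position; "tool_rot": TCP orientation; "ft_force": force on the tool from outside, world axes, zero at the start; "wrist_torque": the same for the moment, N m; "finger_gap": finger opening in mm.
Only numpy, scipy, OpenCV 4.12 (cv2) and the standard library are available. Lean on these libraries where they do the work, as an engineer would, in place of code of your own. Each camera call takes 0.05 s, during which the arm holds its last target.

### The job

The round test kiln is loaded and ready to fire: lower its lid gently until it rests fully closed on the rim, without letting it slam. Leave the lid of the square kiln standing open as it is.

Things in the scene. Friction and masses are not known exactly. Their poses are not given: they have to be found in the camera images.
- round_lid (a joint): Opening angle of the round kiln's lid, rad: 0 = closed on the rim, growing as it lifts, at most 0.95; starts at 0.5 to 0.8. Stiff hinge: the lid (about 0.6 kg) stays where it is left; at the handle it takes 1 to 3 N down, 6 to 8 N up. The kiln is a fixed steel drum 220 mm across, rim 120 mm above the table, left or right of the square kiln; lid a pale disc 220 mm across, 35 mm thick.
- round_lid_bar (a point): Middle of the round lid's handle bar: a dark steel rod 14 mm thick, 100 mm long, parallel to the hinge, on two side arms at its ends (a U-shaped loop) ahead of the lid's edge on the robot's side. 48 mm free gap between rod and lid edge. The rod can turn between gripper pads as the lid swings. Axes turn with the lid: y along the rod, x towards the hinge, z out of the lid's upper face.
- round_lid_hinge (a point): Middle of the round lid's hinge line, on the kiln's far side from the robot, 120 mm above the table, level with rim and lid underside. Axes turn with the lid: y along the hinge (level), x away from the handle, z out of the lid's upper face. In them the bar's middle is at x -285, y 0, z +17.5 mm. Opening turns the lid positively about y (bar goes up). The kiln is turned up to 0.2 rad.
- square_lid_bar (a point): Middle of the handle bar of the other kiln, the square one (220 mm square, pale square lid, the same handle and hinge as on the round one). Its lid stands open too, between 0.5 and 0.8 rad, and must stay as it is.

How it is judged (in metres and radians):
At the end, for the whole second after the job is handed in: The round kiln's lid is closed to within 0.04 rad (about 11 mm at the handle) and at rest, and the handle of the square kiln's lid is within 20 mm of where it started (value of joint round_lid below 0.04 rad and velocity of joint round_lid between -0.05 and 0.05 rad/s and distance of square_lid_bar from where it was at the start of the episode below 0.02 m); the robot touches nothing.
It fails at once if the round kiln's lid slams: it comes down faster than 1.5 rad/s (about 0.43 m/s at the handle) in the last 0.12 rad before it is closed (value of joint round_lid below 0.12 rad and velocity of joint round_lid below -1.5 rad/s).
It fails at once if the square kiln's lid is moved by more than 20 mm at its handle (distance of square_lid_bar from where it was at the start of the episode above 0.02 m).
It also fails if it takes over 38 s, if anything falls off the work surface, if the arm or the gripper's body presses on something with over 40 N, if the wrist force passes 120 N, or if a joint passes its speed limit or range.

## Working session

There is one attempt and no reset: what is moved stays moved. The work goes in short steps, Python scripts to look and compute and a shell command to move; the robot and the scene stay as the last step left them, time stands still between calls to the robot, and variables do not carry over. Pictures are saved under pics/ and viewed, and the job is handed in when it is done.

```bash
ls; mkdir -p pics; python3 - <<'E'
from rig import manip
import cv2
s=manip.observe()
for k,v in s.items(): print(k,v)
for n in("scene","top"):
    c=manip.read_camera(n); print(n,c["fovy"],c["cx"],c["cy"],c["rvec"],c["tvec"],[k for k in c])
    cv2.imwrite(f"pics/{n}0.png",c["frame"][:,:,::-1])
E
```

```text
pics
time_s 0.0
joint_pos [-8.88412155e-01  2.55768328e-01  1.06992673e-01 -4.98403453e-04
 -1.42392195e+00 -2.84609239e-01]
qvel [ 0.00072498 -0.00019768 -0.00114092 -0.00119686  0.00014806 -0.00057986]
effort [-2.67921729e-03 -3.86632419e+01  2.37926888e+01  5.36526605e+00
 -6.28687791e-03  2.93399076e-06]
ee_pos [ 212.97710838 -506.69176632  302.97611772]
tool_rot [[-9.21953604e-01 -3.87299478e-01 -8.16388435e-04]
 [-3.87300333e-01  9.21951875e-01  1.78644529e-03]
 [ 6.07815207e-05  1.96320719e-03 -9.99998071e-01]]
ft_force [-0.23394465  0.03585963  1.30661536]
wrist_torque [0.00639974 0.00637886 0.04727228]
finger_gap 85.87439588165263
scene 51.674317045453954 326.6572649976835 238.5727985915429 [ 1.17502618  2.52486864 -0.7889706 ] [ 389.42078937 -258.96265514 1204.90353171] ['frame', 'fovy', 'cx', 'cy', 'rvec', 'tvec']
top 56.73818550271783 322.0624175410268 234.6118393391168 [ 2.15527561 -2.15429175  0.18469417] [-20.74234644 624.65351544 744.7103359 ] ['frame', 'fovy', 'cx', 'cy', 'rvec', 'tvec']
```

View pics/scene0.png

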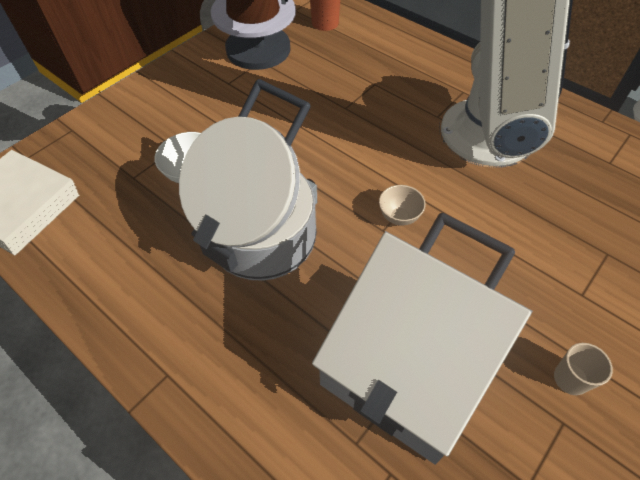

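View pics/top0.png

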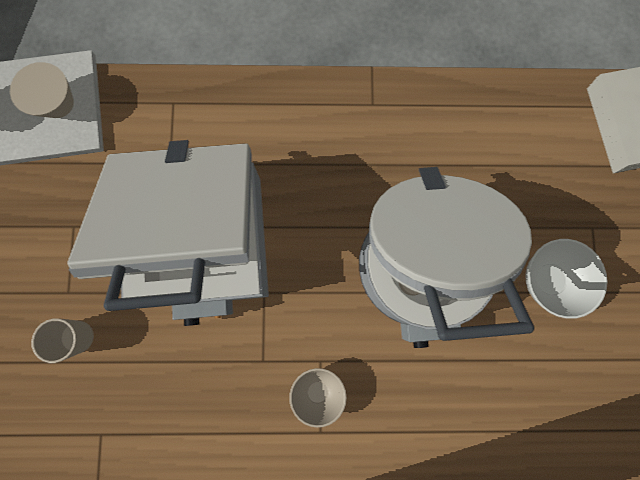

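```bash
python3 - <<'E'
import cv2
a=cv2.imread("pics/scene0.png")[60:160,220:330]; b=cv2.imread("pics/top0.png")[270:350,410:550]
cv2.imwrite("pics/za.png",cv2.resize(a,None,fx=5,fy=5,interpolation=2)); cv2.imwrite("pics/zb.png",cv2.resize(b,None,fx=5,fy=5,interpolation=2))
E
```

```text
(no output)
```

View pics/za.png

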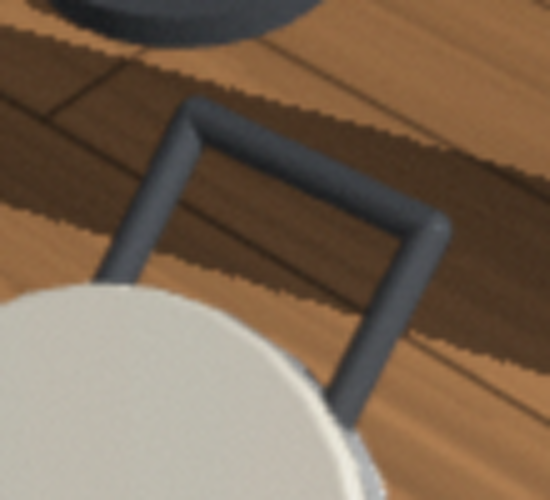

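View pics/zb.png

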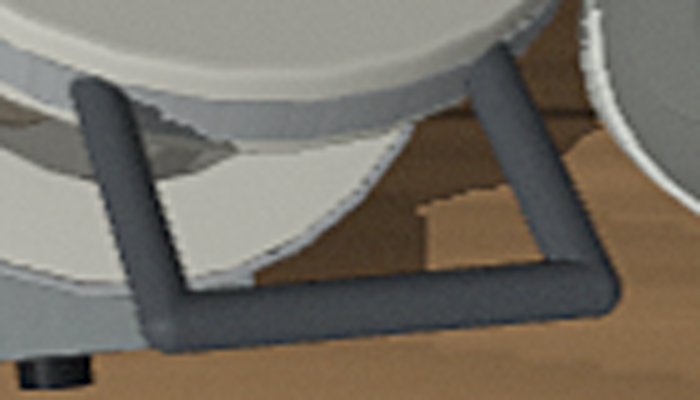

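The zooms show the round kiln's rod corners at scene (259.4,83), (306,105.6) and top (443.4,334.4), (529.4,327.4). I'll fit the hinge model to these.

```bash
cat >h.py <<'E'
import numpy as np,cv2
from scipy.optimize import least_squares
from rig import manip
def cam(n):
    c=manip.read_camera(n); f=240/np.tan(np.radians(c["fovy"]/2))
    return dict(c,K=np.array([[f,0,c["cx"]],[0,f,c["cy"]],[0,0,1.]]))
def proj(c,P): return cv2.projectPoints(np.array(P,float),np.array(c["rvec"]),np.array(c["tvec"]),c["K"],None)[0][:,0]
def model(p,pts):
    hx,hy,w,a=p
    # local x,y,z ; opening: bar (-x) goes up
    R=cv2.Rodrigues(np.array([0,0,w]))[0]@cv2.Rodrigues(np.array([0,a,0.]))[0]
    return (R@np.array(pts,float).T).T+[hx,hy,120]
E
python3 - <<'E'
from h import *
S,T=cam("scene"),cam("top")
L=[[-285,50,17.5],[-285,-50,17.5]]
for nm,s,t in (("round",[[259.4,83],[306,105.6]],[[443.4,334.4],[529.4,327.4]]),):
  for sf in(0,1):
   for tf in (0,1):
    so=np.array(s)[::-1] if sf else np.array(s); to=np.array(t)[::-1] if tf else np.array(t)
    for y0 in (-200,200):
     f=lambda p:np.r_[(proj(S,model(p,L))-so).ravel(),(proj(T,model(p,L))-to).ravel()]
     r=least_squares(f,[600,y0,0,.6],x_scale=[100,100,.1,.1]); print(sf,tf,r.x,r.cost,r.fun.round(1))
     if r.cost<50: print(model(r.x,[[-285,0,17.5]]), proj(T,model(r.x,[[0,0,35],[0,0,0]])))
E
```

```text
0 0 [ 6.88490972e+02 -2.79160284e+02 -2.94839772e-01  5.82256822e-01] 2482.311017159581 [ 36.6  30.6 -39.4 -24.6   4.1 -13.9  -1.1  17.7]
0 0 [ 6.88490439e+02 -2.79162094e+02 -2.94848054e-01  5.82256793e-01] 2482.31101638136 [ 36.6  30.6 -39.4 -24.6   4.1 -13.9  -1.1  17.7]
0 1 [ 254.09428058 -223.04101152   -3.06637576    0.63341984] 1.169848112994331 [-0.4 -0.4 -0.3 -0.1 -1.2  0.2  0.7 -0. ]
[[ 472.82801732 -206.55744278  302.79796054]] [[466.23703709 494.11012795]
 [458.09410851 471.30195114]]
0 1 [ 254.09428027 -223.04101224   -3.06637576    0.63341984] 1.1698481129945002 [-0.4 -0.4 -0.3 -0.1 -1.2  0.2  0.7 -0. ]
[[ 472.82801723 -206.5574429   302.79796021]] [[466.23703764 494.11012815]
 [458.094109   471.30195135]]
1 0 [ 6.91561755e+02 -1.90073880e+02  7.52168616e-02  6.33419839e-01] 1.1698481129928815 [-0.3 -0.1 -0.4 -0.4  0.7 -0.  -1.2  0.2]
[[ 472.82801721 -206.5574429   302.79796014]] [[428.96710092 171.02831446]
 [425.90692223 188.11404139]]
1 0 [ 6.91561754e+02 -1.90073879e+02  7.52168675e-02  6.33419841e-01] 1.1698481129927432 [-0.3 -0.1 -0.4 -0.4  0.7 -0.  -1.2  0.2]
[[ 472.82801729 -206.55744276  302.7979605 ]] [[428.96709996 171.02831463]
 [425.90692138 188.11404158]]
1 1 [ 251.3783368  -146.39459665    2.84667594    0.58225665] 2482.3110175582806 [-39.4 -24.6  36.6  30.6  -1.1  17.7   4.1 -13.9]
1 1 [ 251.37911295 -146.3920991     2.84666454    0.58225665] 2482.3110190723587 [-39.4 -24.6  36.6  30.6  -1.1  17.7   4.1 -13.9]
```

```bash
python3 -m crank '[[[0,0,-0.8,0,0,0,1],[0,0,-0.8,0,0,0,1],[-0.3,0.15,-0.8,0,0,0,1],[-0.7,0.35,-0.6,0,0,0,1],[-0.75,0.37,-0.2,0,0,0,1],[-0.75,0.37,0,0,0,0,1],[-0.75,0.37,0,0,0,0,1],[-0.75,0.37,0,0,0,0,1]]]' 40
```

```text
time_s: 0.87
ee_pos: [330.2, -370.3, 433.3]
tool_rot: [[-0.926, -0.377, -0.006], [-0.377, 0.926, 0.011], [0.001, 0.012, -1.0]]
ft_force: [1.2, -1.3, 0.6]
finger_gap: -0.6
```

```bash
python3 -m crank '[[[-0.75,0.37,0,0,0,0,1],[-0.75,0.37,0,0,0,0,1],[-0.75,0.37,0,0,0,0,1],[-0.75,0.37,0,0,0,0,1],[-0.75,0.37,0,0,0,0,1],[-0.6,0.3,0,0,0,0,1],[-0.3,0.15,0,0,0,0,1],[0,0,0,0,0,0,1]]]'; python3 - <<'E'
from h import *
for n in("scene","top"): cv2.imwrite(f"pics/{n}1.png",manip.read_camera(n)["frame"][:,:,::-1])
a=cv2.imread("pics/scene1.png")[40:280,160:480]; b=cv2.imread("pics/top1.png")[140:380,300:620]
cv2.imwrite("pics/m1.png",cv2.resize(np.hstack([a,b]),(800,300)))
print(manip.observe()["ee_pos"],manip.observe()["ft_force"])
E
```

```text
time_s: 1.53
ee_pos: [475.9, -200.6, 433.0]
tool_rot: [[-0.924, -0.383, -0.007], [-0.383, 0.924, 0.013], [0.001, 0.015, -1.0]]
ft_force: [-0.6, 0.4, 0.1]
finger_gap: 0.1
[ 474.57419074 -202.35762434  433.40292762] [-0.41108257 -0.66181295 -0.78801365]
```

View pics/m1.png

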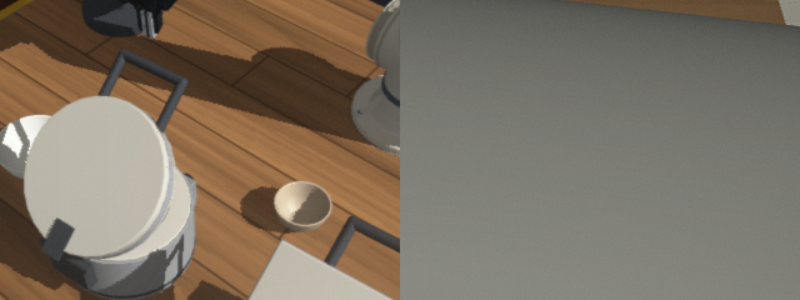

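The crop shows the lid unmoved and the shut fingers hanging over the handle; the arm hides the handle in the top view. Next I descend onto the rod.

```bash
python3 -m crank '[[[0,0,0.3,0,0,0,1],[0,0.1,0.3,0,0,0,1],[0,0,0.3,0,0,0,1],[0,0,0.15,0,0,0,1],[0,0,0.1,0,0,0,1],[0,0,0.1,0,0,0,1],[0,0,0.05,0,0,0,1],[0,0,0,0,0,0,1]]]'; python3 - <<'E'
from h import *
p=[691.6,-190,.0752,0]
for a in np.arange(.64,-.05,-.08):
    q=model([*p[:3],a],[[-285,0,17.5]])[0]; print(round(a,2),q.round(),"tcp z",round(q[2]+80))
E
```

```text
time_s: 2.3
ee_pos: [468.8, -203.9, 381.7]
tool_rot: [[-0.927, -0.374, -0.003], [-0.374, 0.927, 0.01], [-0.001, 0.01, -1.0]]
ft_force: [-0.3, -0.5, 0.2]
finger_gap: 0.3
0.64 [ 474. -206.  304.] tcp z 384
0.56 [ 460. -207.  286.] tcp z 366
0.48 [ 448. -208.  267.] tcp z 347
0.4 [ 437. -209.  247.] tcp z 327
0.32 [ 427. -210.  226.] tcp z 306
0.24 [ 420. -210.  205.] tcp z 285
0.16 [ 414. -211.  183.] tcp z 263
0.08 [ 410. -211.  160.] tcp z 240
0.0 [ 407. -211.  138.] tcp z 218
```

```bash
python3 -m crank '[[[0.1,0.03,0.15,0,0,0,1],[0.1,0.03,0.15,0,0,0,1],[0.1,0.03,0.15,0,0,0,1],[0.1,0.03,0.15,0,0,0,1],[0.09,0.03,0.15,0,0,0,1],[0.09,0.03,0.15,0,0,0,1],[0.08,0.03,0.15,0,0,0,1],[0,0,0,0,0,0,1]]]'; python3 - <<'E'
from h import *
for n in("scene","top"): cv2.imwrite(f"pics/{n}2.png",manip.read_camera(n)["frame"][:,:,::-1])
a=cv2.imread("pics/scene2.png")[40:280,160:480]
cv2.imwrite("pics/m2.png",cv2.resize(a,(800,600)))
print(manip.observe()["ee_pos"],manip.observe()["ft_force"])
E
```

```text
time_s: 2.97
ee_pos: [437.9, -206.4, 338.6]
tool_rot: [[-0.927, -0.374, 0.002], [-0.374, 0.927, 0.007], [-0.005, 0.006, -1.0]]
ft_force: [-0.1, 0.7, 0.5]
finger_gap: 0.2
[ 438.48531971 -206.3722738   339.38409687] [-0.51126126 -0.31838566  0.66073434]
```

View pics/m2.png

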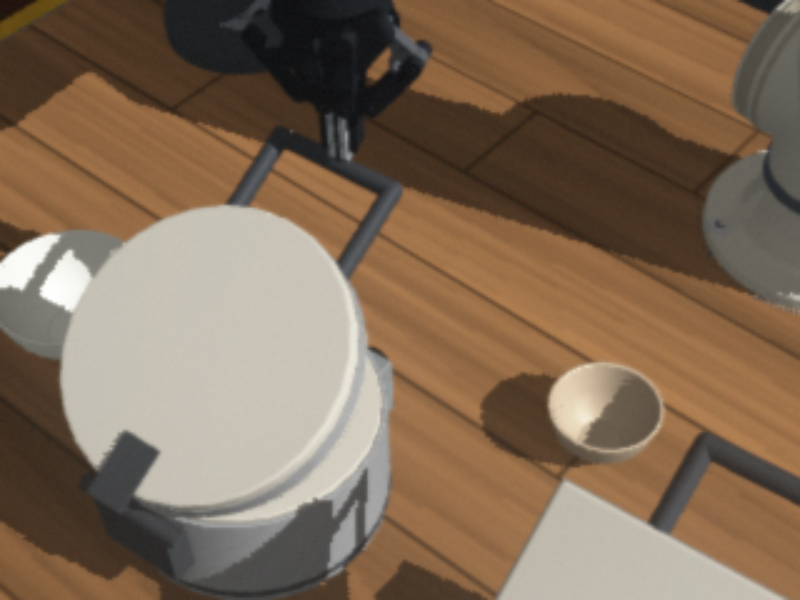

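```bash
cat >>h.py <<'E'
def ang(S,px):
    L=[[-285,-50,17.5],[-285,50,17.5]]
    r=least_squares(lambda a:(proj(S,model([691.6,-190,.0752,a[0]],L))-px)[:,:].ravel() ,[.3])
    return r.x[0],r.fun.round(1),model([691.6,-190,.0752,r.x[0]],[[-285,0,17.5]])[0]
E
python3 - <<'E'
from h import *
S=cam("scene")
print(ang(S,np.array([[160+284/2.5,40+138/2.5],[160+390/2.5,40+190/2.5]])))
L=[[-285,50,17.5],[-285,-50,17.5]]
print(ang(S,np.array([[160+390/2.5,40+190/2.5],[160+284/2.5,40+138/2.5]])), proj(S,[manip.observe()["ee_pos"]+np.array([0,0,-73])]))
E
```

```text
(np.float64(0.4410931666356553), array([-0.6, -0.9,  1.5,  0.3]), array([ 442.05713082, -208.80107741,  257.49954884]))
(np.float64(0.40507376379738225), array([-40.9, -19. ,  45.6,  23.6]), array([ 437.28140477, -209.16089052,  248.39845168])) [[296.81270016 100.65246408]]
```

```bash
python3 -m crank '[[[0.07,0.02,0.15,0,0,0,1],[0.07,0.02,0.15,0,0,0,1],[0.07,0.02,0.15,0,0,0,1],[0.06,0.02,0.15,0,0,0,1],[0.06,0.02,0.15,0,0,0,1],[0.05,0.02,0.15,0,0,0,1],[0.05,0.02,0.15,0,0,0,1],[0.04,0.01,0.15,0,0,0,1]]]'
```

```text
time_s: 3.78
ee_pos: [416.9, -208.4, 288.3]
tool_rot: [[-0.927, -0.374, 0.002], [-0.374, 0.927, 0.005], [-0.004, 0.004, -1.0]]
ft_force: [-2.1, -0.2, 2.8]
finger_gap: -0.2
```

```bash
python3 -m crank '[[[0.02,0,0.12,0,0,0,1],[0.02,0,0.12,0,0,0,1],[0.02,0,0.12,0,0,0,1],[0.02,0,0.12,0,0,0,1],[0.01,0,0.12,0,0,0,1],[0.01,0,0.12,0,0,0,1],[0.01,0,0.12,0,0,0,1],[0.01,0,0.1,0,0,0,1]]]'; python3 - <<'E'
from h import *
for n in("scene",): cv2.imwrite(f"pics/{n}3.png",manip.read_camera(n)["frame"][:,:,::-1])
a=cv2.imread("pics/scene3.png")[40:280,160:480]
cv2.imwrite("pics/m3.png",cv2.resize(a,(800,600)))
print(manip.observe()["ee_pos"],manip.observe()["ft_force"])
E
```

```text
time_s: 4.45
ee_pos: [411.9, -209.6, 245.2]
tool_rot: [[-0.927, -0.374, 0.001], [-0.374, 0.927, 0.007], [-0.004, 0.006, -1.0]]
ft_force: [-1.6, -0.1, 1.4]
finger_gap: -0.0
[ 411.65593856 -209.47643484  244.41586419] [-0.32296439 -0.16785825  0.31530463]
```

View pics/m3.png

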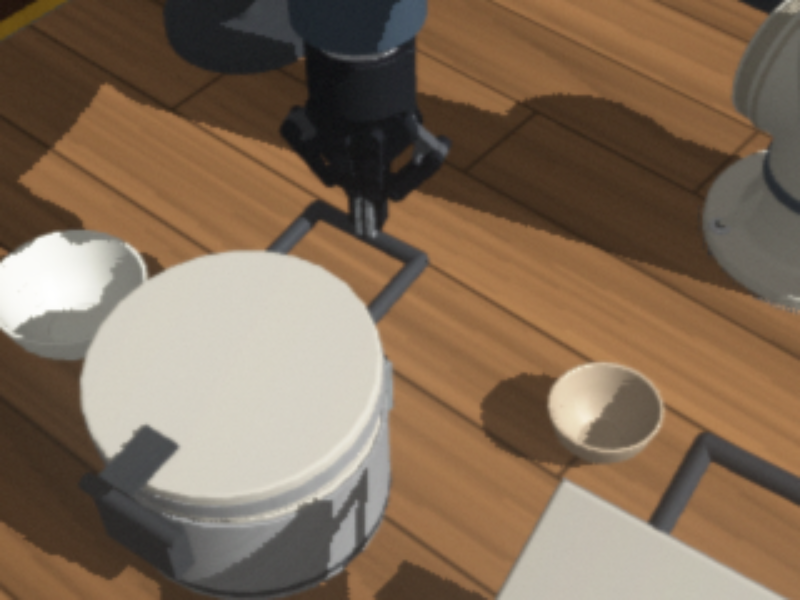

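The lid is nearly down, with the fingertips on the rod at crop (368,235), and about 27 mm to go. I'll continue gently and watch the force.

```bash
python3 -m crank '[[[0.02,0,0.08,0,0,0,1],[0.02,0,0.08,0,0,0,1],[0.01,0,0.08,0,0,0,1],[0.01,0,0.08,0,0,0,1],[0.01,0,0.08,0,0,0,1],[0,0,0.08,0,0,0,1],[0,0,0.06,0,0,0,1],[0,0,0.06,0,0,0,1]]]'
```

```text
time_s: 5.17
ee_pos: [409.2, -210.3, 218.3]
tool_rot: [[-0.927, -0.374, 0.002], [-0.374, 0.927, 0.007], [-0.004, 0.006, -1.0]]
ft_force: [-0.5, 0.3, 2.1]
finger_gap: 0.2
```

```bash
python3 -m crank '[[[0,0,0.04,0,0,0,1],[0,0,0.04,0,0,0,1],[0,0,0.04,0,0,0,1],[0,0,0.04,0,0,0,1],[0,0,0.04,0,0,0,1],[0,0,0.04,0,0,0,1],[0,0,0.04,0,0,0,1],[0,0,0.04,0,0,0,1]]]'
```

```text
time_s: 5.83
ee_pos: [408.8, -210.1, 216.8]
tool_rot: [[-0.926, -0.378, 0.008], [-0.378, 0.926, 0.003], [-0.008, 0.0, -1.0]]
ft_force: [-6.5, 4.7, 13.0]
finger_gap: -0.1
```

The tip has stopped at z 217 with 13 N of force, so the lid is on the rim. I'll retreat up and look.

```bash
python3 -m crank '[[[0,0,-0.1,0,0,0,1],[0,0,-0.3,0,0,0,1],[0,0,-0.6,0,0,0,1],[0,0,-0.8,0,0,0,1],[0.4,-0.3,-0.6,0,0,0,1],[0.7,-0.5,-0.2,0,0,0,1],[0.7,-0.5,0,0,0,0,1],[0.4,-0.3,0,0,0,0,1]]]';  python3 -m crank '[[[0.3,-0.6,-0.3,0,0,0,1],[0.3,-0.8,-0.3,0,0,0,1],[0.3,-0.8,0,0,0,0,1],[0.3,-0.8,0,0,0,0,1],[0.1,-0.8,0,0,0,0,1],[0,-0.4,0,0,0,0,1],[0,0,0,0,0,0,1],[0,0,0,0,0,0,1]]]'; python3 - <<'E'
from h import *
S,T=cam("scene"),cam("top")
for n,c in(("scene",S),("top",T)):
    cv2.imwrite(f"pics/{n}4.png",c["frame"][:,:,::-1])
    print(n,proj(c,model([691.6,-190,.0752,0.],[[-285,-50,17.5],[-285,50,17.5]])),proj(c,model([691.6,-190,.0752,0.04],[[-285,-50,17.5],[-285,50,17.5]])))
print(manip.observe()["ft_force"],manip.observe()["qvel"].round(3))
a,b=S["frame"][80:240,210:400,::-1],T["frame"][280:440,380:570,::-1]
cv2.imwrite("pics/m4.png",cv2.resize(np.hstack([a,b]),None,fx=2,fy=2,interpolation=2))
d=cv2.absdiff(S["frame"][:,:,::-1],cv2.imread("pics/scene0.png"));print("square",d[210:460,420:530].mean())
E
```

```text
time_s: 6.5
ee_pos: [352.0, -303.6, 325.3]
tool_rot: [[-0.923, -0.385, 0.012], [-0.385, 0.923, 0.001], [-0.012, -0.003, -1.0]]
ft_force: [0.9, 0.7, 0.1]
finger_gap: 0.1
time_s: 7.17
ee_pos: [365.6, -492.1, 349.0]
tool_rot: [[-0.925, -0.38, 0.016], [-0.38, 0.925, -0.001], [-0.015, -0.007, -1.0]]
ft_force: [-0.4, 0.0, 0.4]
finger_gap: 0.3
scene [[289.35483114 132.71518492]
 [329.17879853 153.43486212]] [[288.69477402 128.78722898]
 [328.8991039  149.58046292]]
top [[482.01422276 365.06368164]
 [416.89535059 370.49098053]] [[484.81761148 365.50999142]
 [418.61744992 371.0308796 ]]
[0.29953035 0.36104433 0.15754769] [ 0.014 -0.029 -0.009  0.002 -0.003 -0.001]
square 1.1395030303030302
```

View pics/scene4.png

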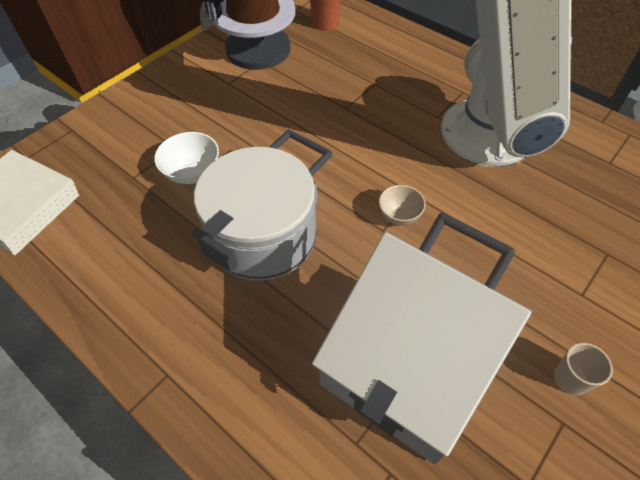

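View pics/m4.png

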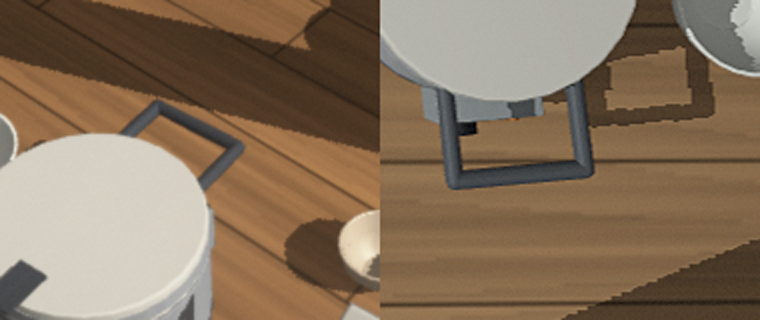

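```bash
python3 - <<'E'
from h import *
S=cv2.imread("pics/scene4.png")[140:285,185:335]
cv2.imwrite("pics/z4.png",cv2.resize(S,None,fx=4,fy=4,interpolation=2))
E
```

```text
(no output)
```

View pics/z4.png

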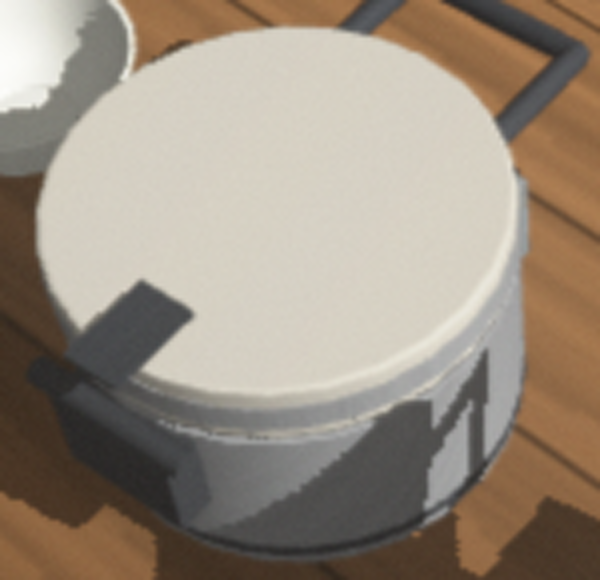

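The seam between lid and drum runs evenly from (200,432) to (515,290), with no gap opening towards the handle. The lid is closed and the arm is clear, so I'm handing in.

```bash
python3 - <<'E'
from rig import manip
print(manip.sign_off())
E
```

```text
the job is handed in; nothing more can be done
None
```

The round kiln's lid is closed on its rim, and the job was handed in at about 7 s of the 38 s allowed. I found its handle from both cameras, with the lid open at about 0.63 rad. I then pushed the rod down its arc with shut fingers, without gripping, at no more than about 0.3 rad/s, so it could not slam.

**Checks that agreed:**
- **Contact with the rim:** the fingers stopped at the closed height and the vertical force rose to 13 N, well above the 1–3 N the hinge needs.
- **Scene camera:** after I drew back, the handle corners lay within about 1 px of where they should be when closed. The seam around the rim looks even.
- **Square kiln:** its lid looks the same as at the start in the scene picture. I did not measure its handle position separately.
- **Arm:** it ended clear of everything, with wrist force under 0.5 N.

**Check that disagreed:** the top-camera handle corners fitted an opening of about 0.03–0.04 rad slightly better than 0. The difference is only 1–2 px, close to calibration and corner-picking error. I relied on the contact force and the scene view instead.

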